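# Feel a spring probe into the hidden well of a block calibrator

## Task

Take the temperature probe out of its stand, set its stem down gently in the channel in the calibrator's cover at either end of the channel, and feel along the channel floor until the stem drops through the hidden shutter into the well. Then lower the probe until its collar sits flush on the cover and let go, leaving it upright; do not force or bend the stem, and leave the glassware alone.

Things in the scene. Friction and masses are not known exactly. Their poses are not given: they have to be found in the camera images.
- case: Block calibrator, a fixed grey box with a bare metal cover, 130 mm (its x) by 230 mm (its y), 70 mm high; origin at the centre of its underside, z up. A straight channel 16 mm wide runs in the cover along its y axis, centred on x = 0, from y = -50 to +50 mm, floor at z = 62 mm.
- channel (a point): Middle of the channel floor, 8 mm below the cover's top; axes as the case. A well 14 mm long along y, as wide as the channel and over 36 mm deep, opens in the floor, its middle anywhere from y = -30 to +30 mm. It is hidden by a flush shutter of the same metal on a weak spring (under 1 N) that the stem pushes down; the stem drops in and catches on the well's edges.
- probe: Loose temperature probe, about 0.15 to 0.27 kg, upright in the stand at the start. Origin at the centre of the underside of its steel collar, z up along the probe. Collar 36 mm in diameter and 6 mm thick; above it a round black handle 26 mm in diameter, from z = 6 to 74 mm, to be gripped. Below the collar a steel stem.
- stem: The probe's stem, a round rod 10 mm in diameter with a bevelled end (6 mm flat); origin at the tip's centre, z up along the probe. It projects 40 mm below the collar and can be pushed up into the handle by up to 15 mm against a spring: 2 N to start it, 6.5 N at 15 mm; beyond that it is rigid. It bends if loaded with more than 20 N from any side.
- stand: Fixed probe stand: grey block 70 mm square on a 100 mm square foot, top at 60 mm height, with a 13.5 mm square vertical hole in the middle through which the stem hangs. Origin at the centre of its underside.
- amber_bottle: Amber glass bottle with black cap, 72 mm in diameter, 170 mm tall, standing; origin at the centre of its underside. To be left alone.
- flask: White conical flask, 88 mm in diameter, 135 mm tall, standing; origin at the centre of its underside. To be left alone.
- beaker: Glass beaker, 70 mm in diameter, 90 mm tall, standing; origin at the centre of its underside. To be left alone.
Not all that is in view belongs to the job. What is meant by the probe is not yellow, and is the larger of those in its own colour.

How it is judged:
By the outcome, as a careful person would: the job done as asked, in the order asked, and still so for the second after the job is handed in, with the robot touching nothing.
It also fails if it takes over 59 s, if anything falls off the work surface, if the arm or the gripper's body presses on something with over 40 N, if the wrist force passes 120 N, or if a joint passes its speed limit or range.

## Robot

A 7-joint arm with a two-finger parallel gripper is mounted at the origin on the work surface. World frame = base frame: x ahead of the robot, y to its left, z up, the work surface at z = 0. Lengths are in m, angles in rad, forces in N, time in s.
With the tool pointing down it reaches from about 0.425 to 0.875 m from the base axis. Payload 8.4 kg.
Tool frame: the origin (TCP) lies at the very end of the fingers, on their centre line; the grasp point (between the pads) lies 19 mm behind it (bot.grip_depth is the distance from the TCP to the grasp point, in m); z points along the fingers, x is the direction in which the jaws open and shut, and the axes are right-handed (so a half turn about z gives the same grasp; the last joint's range is limited). The gripper opens to 87 mm and grips with 3 to 60 N. Pads are 19 mm wide; open, the fingers measure 117 mm over their backs; the gripper's body (75 mm by 190 mm) begins 51 mm behind the grasp point.
Start: joints at [-1.409, 0.333, 0.04, 1.465, -0.013, 1.343, -0.059], TCP at [0.168, 0.628, 0.223] pointing down, gripper open.
Joint ranges: [-2.58, 2.58], [-0.38, 2.09], [-1.3, 1.39], [0.25, 2.4], [-1.5, 4.64], [0.08, 2.09], [-2.65, 2.65]. Speed limits (rad/s): [2.22, 2.22, 2.79, 2.79, 3.14, 3.14, 3.14].

## Interface

Orientations are given as a unit quaternion [x, y, z, w].
In Python, from workcell import bot gives the robot as it stands.
- The arm moves only by the tool carry_out, never from a script. Its argument "deltas" is a list of rows, each an object with "slide": the shift along the tool's x, y, z in mm, a list of three; "angular": the turn, a rotation vector about the tool's x, y, z in rad, a list of three. In form: [{"slide": [x, y, z], "angular": [rx, ry, rz]}, ...]. A call has 1 to 20 rows; each row is the pose to reach, as a shift and turn from the pose commanded when the call began, along the tool's axes at that moment; what a row does not reach only later rows make up. A row lasts 1/10 s, in which the tool goes at most 50 mm and 8.59 degrees, less where a joint would pass 70% of its speed; a pose out of reach is approached as far as the arm can. A call with a gripper value outside its range is refused whole. "gripper" is the opening, from -1 (shut) to 1 (fully open), so that 0 is half open, set as the call begins (left out, the last holds). The fingers move at their own pace and stop on an object; the grip force is fixed at half the most. Time passes only in rows, so rows that repeat a pose let the fingers close. It gives the time, the measured TCP pose, the force and the opening at its end, in the units of the state.
- bot.get_obs(): the state, without advancing time (a new reading comes with each control period).
- bot.read_camera(name): name is "side" or "top" or "wrist"; returns a dict with "frame" (480x640x3 uint8, blue, green, red), "range_z" (480x640 float32, m along the optical axis (not along the pixel's ray), 0 where there is no reading), "vfov" (degrees; the focal length in pixels is half the picture's height over the tangent of half this angle, whatever the lens; pixels are square), "cx", "cy" (the principal point, pixels), "k1" (the pictures are not rectified: a ray, as slopes to the right and down, at radius r is drawn at 1 + k1 r^2 times it, then the intrinsics apply), "world_from_camera" (4x4, takes a point from camera to world coordinates); the wrist camera has in their place "T_tool_cam" (4x4, takes a point from camera to tool coordinates, whose origin is the TCP and whose axes are the tool frame's). Camera axes: x right, y down, z forward; pixel columns grow to the right and rows downward; lengths in m; the calibration is good to about 2 mm. A picture is of the moment at which its call begins: read the wrist's pose just before it.
- bot.finish_job(): hands the job in, once; it reports no verdict.
The state is a dict: "time": time; "q": joint angles; "qvel": joint speeds; "joint_torque": joint torques, N m; "tcp_pos": TCP position; "ee_rot": TCP orientation; "wrist_force": force on the tool from outside, world axes, zero at the start; "ft_torque": the same for the moment, N m; "width": finger opening in m.
Only numpy, scipy, OpenCV 4.12 (cv2) and the standard library are available. Lean on these libraries where they do the work, as an engineer would, in place of code of your own. Each camera call takes 0.05 s, during which the arm holds its last target.

## Working session

There is one attempt and no reset: what is moved stays moved. The work goes in short steps, Python scripts to look and compute and a tool call to move; the robot and the scene stay as the last step left them, time stands still between calls to the robot, and variables do not carry over. Pictures are saved under pics/ and viewed, and the job is handed in when it is done.

Besides the shell and the picture viewer there is one more tool, called after "Call:" as name([rows], argument=value, ...), one row to a line, values as JSON. carry_out: Moves the arm, as the interface text tells. Its arguments: {"type":"object","properties":{"deltas":{"type":"array"},"gripper":{"type":"number"}},"required":["deltas"]}

```bash
ls; mkdir -p pics
cat > h.py <<'E'
import numpy as np, cv2, pickle
from workcell import bot
def grab(n):
    o=bot.get_obs(); c=bot.read_camera(n); c=dict(c)
    if n=="wrist":
        from scipy.spatial.transform import Rotation as R
        T=np.eye(4);T[:3,:3]=R.from_quat(o["ee_rot"]).as_matrix();T[:3,3]=o["tcp_pos"]
        c["world_from_camera"]=T@np.array(c["T_tool_cam"])
    pickle.dump(c,open(f"{n}.pkl","wb")); return c
def load(n): return pickle.load(open(f"{n}.pkl","rb"))
def K(c):
    f=240/np.tan(np.radians(c["vfov"])/2)
    return f
def ray(c,u,v):
    f=K(c); d=np.array([(u-c["cx"])/f,(v-c["cy"])/f]); s=d.copy()
    for _ in range(20): s=d/(1+c["k1"]*(s@s))
    T=np.array(c["world_from_camera"]); return T[:3,3],T[:3,:3]@np.array([s[0],s[1],1])
def onz(c,u,v,z):
    o,d=ray(c,u,v); return o+d*(z-o[2])/d[2]
def dep(c,u,v):
    o,d=ray(c,u,v); return o+d*c["range_z"][int(v),int(u)]
def cloud(c):
    f=K(c); v,u=np.mgrid[0:480,0:640]; d=np.stack([(u-c["cx"])/f,(v-c["cy"])/f],-1); s=d.copy()
    for _ in range(20): s=d/(1+c["k1"]*(s**2).sum(-1,keepdims=True))
    T=np.array(c["world_from_camera"]); p=np.concatenate([s,np.ones((480,640,1))],-1)*c["range_z"][...,None]
    return p@T[:3,:3].T+T[:3,3]
def proj(c,p):
    T=np.linalg.inv(c["world_from_camera"]); q=T[:3,:3]@np.array(p)+T[:3,3]; s=q[:2]/q[2]; s=s*(1+c["k1"]*(s@s)); return s*K(c)+[c["cx"],c["cy"]]
E
python3 - <<'E'
from h import *
print(bot.get_obs())
for n in["top","side","wrist"]:
    c=grab(n);cv2.imwrite(f"pics/{n}0.png",c["frame"]);print(n,c["vfov"],c["cx"],c["cy"],c["k1"],c["world_from_camera"][:3,3])
E
```

```text
pics
{'time': 0.0, 'q': array([-1.40918506,  0.33390044,  0.03985452,  1.46628912, -0.01338875,
        1.3432859 , -0.05848936]), 'qvel': array([-8.42290088e-04,  1.07060230e-03,  1.41205990e-03, -6.82631471e-04,
        1.76228790e-04,  8.12862042e-05,  1.19985161e-03]), 'joint_torque': array([-1.27219566e-03, -6.56340408e+01,  1.33474063e+00, -4.03813326e+01,
       -5.97543153e-02,  4.40376322e-02,  1.43202142e-04]), 'tcp_pos': array([0.16751107, 0.62755409, 0.22165703]), 'ee_rot': array([ 7.93047971e-01,  6.09158651e-01, -6.04876127e-04,  5.36579302e-04]), 'wrist_force': array([ 1.29369615, -0.4243217 , -0.52791213]), 'ft_torque': array([ 0.00922107, -0.0548409 , -0.04456834]), 'width': 0.08658267035692574}
top 54.44522908589509 322.1536553407397 238.3614871021857 -0.04108090234265219 [ 0.54339534 -0.02333685  1.02609636]
side 42.38732401713924 312.18708436979244 238.40704867073595 -0.18857207182816915 [ 0.10294319 -0.91190455  0.64809556]
wrist 70.42048307519592 323.06946487375666 233.76157604528674 -0.003615552657261393 [0.094741   0.64831244 0.38399735]
```

View pics/top0.png

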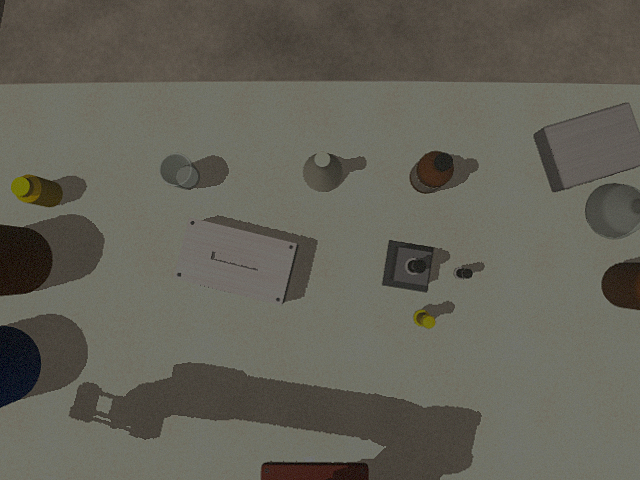

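View pics/side0.png

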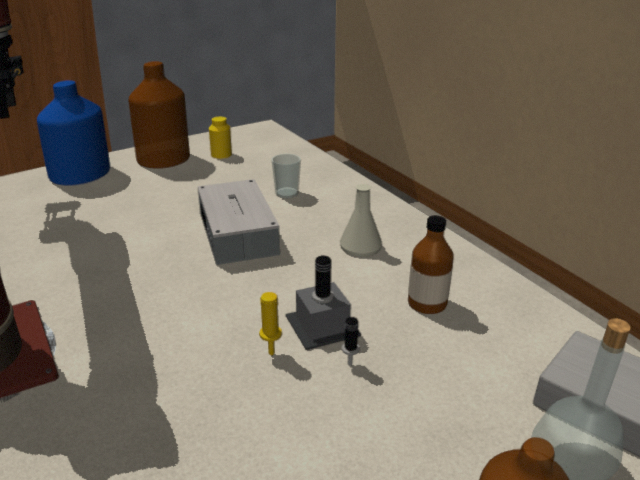

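View pics/wrist0.png

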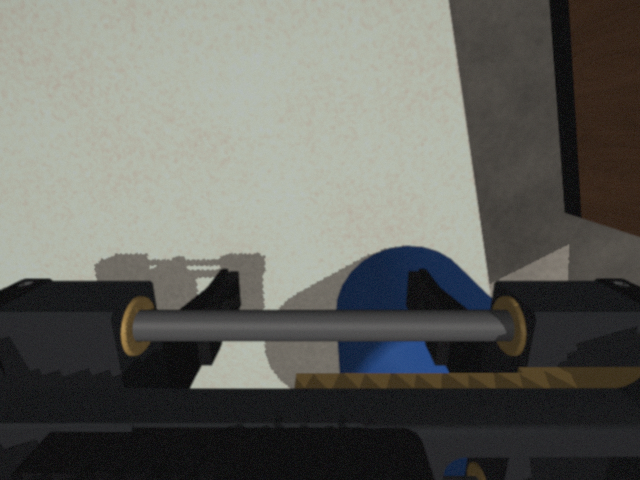

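Candidates for the probe:
- Black with collar, in the stand: top (418,266), side (323,280).
- Small black: top (464,272), side (351,335).
- Yellow: top (425,319), side (270,315).

The one in the stand is black and the larger of the two black ones, so it fits. I'll confirm with crops and measure.

Run:
```python
from h import *
t=load("top");s=load("side")
a=cv2.resize(t["frame"][215:340,370:490],None,fx=4,fy=4,interpolation=2)
b=cv2.resize(s["frame"][240:380,240:380],None,fx=3.5,fy=3.5,interpolation=2)
h=max(a.shape[0],b.shape[0]);im=np.zeros((h,a.shape[1]+b.shape[1],3),np.uint8);im[:a.shape[0],:a.shape[1]]=a;im[:b.shape[0],a.shape[1]:]=b
im=im[:,:];im=cv2.resize(im,None,fx=min(1,800/im.shape[1]),fy=min(1,800/im.shape[1]));im=cv2.convertScaleAbs(im,alpha=1.8);cv2.imwrite("pics/cand.png",im)
cv2.imwrite("pics/case.png",cv2.convertScaleAbs(cv2.resize(t["frame"][205:315,165:315],None,fx=5,fy=5,interpolation=2),alpha=1.4))
P=cloud(t);z=P[...,2]
m=((z>0.06)&(z<0.08)).astype(np.uint8)
m[:, :165]=0;m[:,320:]=0;m[:200]=0
n,l,st,ce=cv2.connectedComponentsWithStats(m);i=1+np.argmax(st[1:,4]);pts=P[l==i];print(st[i])
print("z",np.percentile(pts[:,2],[2,50,98]));r=cv2.minAreaRect((pts[:,:2]*1000).astype(np.float32));print(r,cv2.boxPoints(r))
# channel by depth
cm=(l==i);top=np.median(pts[:,2])
for v in range(252,276,3): print(v,[round(1000*(x-top)) for x in z[v,205:265:3]])
# stand
w=P[225:310,370:450];
q=w[(w[...,2]>0.055)&(w[...,2]<0.063)];r=cv2.minAreaRect((q[:,:2]*1000).astype(np.float32));print("standtop",r)
q=w[(w[...,2]>0.09)];print("handle zmax",q[:,2].max(),len(q)); q=q[q[:,2]>q[:,2].max()-.006];print(q.mean(0),np.ptp(q,axis=0),len(q))
```

```text
[ 173  217  124   89 7087]
z [0.06227702 0.07021034 0.07374543]
((549.8274536132812, 163.0244140625), (232.447998046875, 130.85504150390625), 76.33235931396484) [[458.79016   65.551384]
 [585.9397    34.631737]
 [640.86475  260.49744 ]
 [513.7152   291.41708 ]]
252 [-2, 1, 2, -9, 3, -1, 1, -5, 2, 0, -1, 3, -2, -1, -5, 3, -1, 0, -2, 1]
255 [0, -1, 4, -9, -9, -8, -6, -7, 1, 0, -3, 1, 3, 0, 1, 1, -1, -1, 0, 1]
258 [0, 1, -6, -7, -8, -7, -9, -6, -7, -6, -7, -9, 1, 0, 0, 1, -1, 0, -1, 2]
261 [-3, 3, 1, -2, 1, -2, -5, -7, -9, -9, -7, -7, -8, -10, -8, -10, 1, -1, 1, 0]
264 [2, 2, 1, 1, 1, 3, 3, 0, -3, 0, -7, -8, -7, -6, -4, -6, -4, -9, -1, 0]
267 [2, 1, 4, 1, 0, -1, -1, -3, -1, 0, 0, -4, 1, 1, -7, -8, -10, -5, -5, 0]
270 [2, 1, 2, 2, 4, -2, -1, -1, 2, -3, 0, -1, 1, -3, 1, 1, 2, -2, -2, -1]
273 [1, -4, 1, -1, 3, -1, 2, 0, -2, -1, 1, 0, -3, 0, 0, 2, 4, 0, 0, 0]
standtop ((539.5691528320312, -203.5851593017578), (68.8863296508789, 70.14444732666016), 80.73253631591797)
handle zmax 1.0260963562070706 216
[ 0.54339534 -0.02333685  1.02609636] [0. 0. 0.] 34
```

View pics/cand.png

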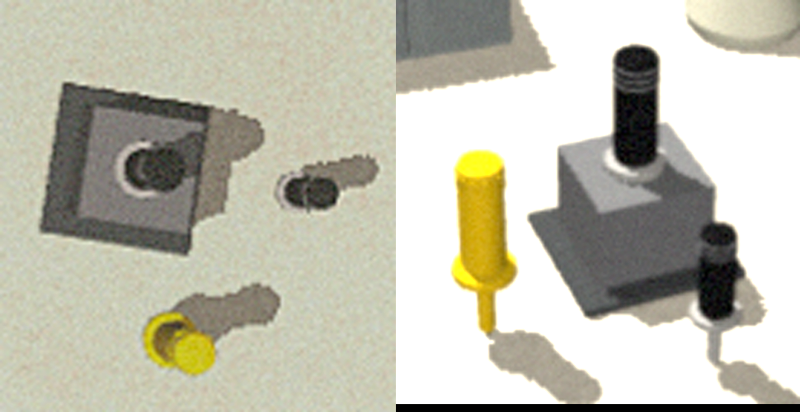

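View pics/case.png

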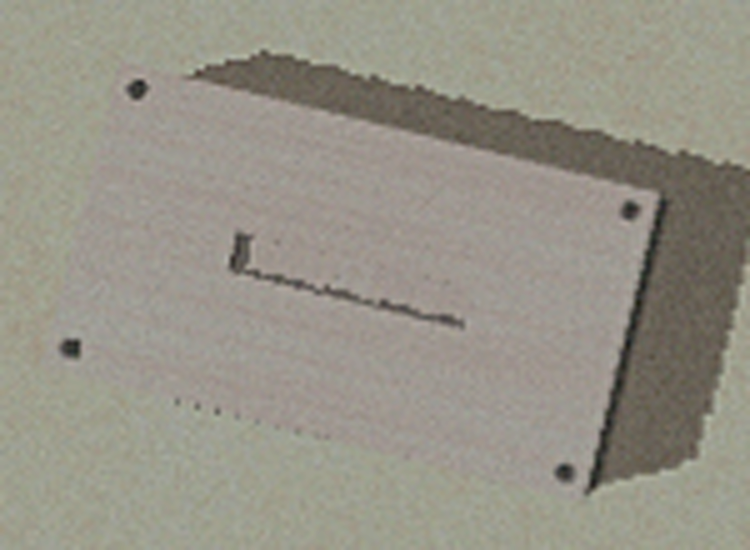

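The crop shows the black probe standing in the stand. It is larger than the other black one, and its collar rests on the block. Next come precise positions.

Run:
```python
from h import *
t=load("top");s=load("side")
g=cv2.cvtColor(t["frame"],cv2.COLOR_BGR2GRAY)
B=[]
for (u,v) in [(192.6,223),(291,247),(179,274.6),(278,299.4)]:
    w=g[int(v)-4:int(v)+5,int(u)-4:int(u)+5].astype(float);k=np.clip(np.median(w)-15-w,0,None);yy,xx=np.mgrid[0:9,0:9]
    cu,cv_=(k*xx).sum()/k.sum()+int(u)-4,(k*yy).sum()/k.sum()+int(v)-4
    p=onz(t,cu,cv_,.07);B.append(p);print(round(cu,1),round(cv_,1),p)
B=np.array(B);c=B.mean(0);e=(B[0]-B[1]+B[2]-B[3])/2;print("centre",c,"ang long",np.degrees(np.arctan2(e[1],e[0])),np.linalg.norm(e[:2]),np.linalg.norm(B[0]-B[2]))
P=cloud(t);z=P[...,2]
m=(z<.0655)&(z>.05);mm=np.zeros_like(m);mm[248:277,203:265]=1;m&=mm
m=cv2.morphologyEx(m.astype(np.uint8),cv2.MORPH_OPEN,np.ones((2,2)))
q=P[m>0];r=cv2.minAreaRect((q[:,:2]*1000).astype(np.float32));print("channel",r,len(q),np.median(q,0))
d=q[:,:2]-q[:,:2].mean(0);ev,E=np.linalg.eigh(d.T@d);print(np.degrees(np.arctan2(E[1,1],E[0,1])),q.mean(0))
# handle: top & side
for n,c,(u0,u1,v0,v1) in[("top",t,(385,445,240,290)),("side",s,(305,345,245,305))]:
    f=c["frame"][v0:v1,u0:u1].max(2);k=(f<35).astype(np.uint8);nn,l,st,ce=cv2.connectedComponentsWithStats(k);print(n,[(list(x),y+[u0,v0]) for x,y in zip(st[1:],ce[1:]) if x[4]>30])
for zz in (.06,.066,.134,.14):
    for xx in (.5396,): print(zz,proj(t,(xx,-.2036,zz)),proj(s,(xx,-.2036,zz)))
Ps=cloud(s);w=Ps[250:300,310:340];w=w[(w[...,2]>.08)&(abs(w[...,0]-.54)<.05)&(abs(w[...,1]+.2)<.05)];print(len(w),w.mean(0),w[:,2].max())
for a in np.arange(.075,.14,.01):
    k=w[abs(w[:,2]-a)<.005]; print(round(a,3),len(k),k.mean(0) if len(k) else'')
```

```text
192.0 222.4 [0.62870403 0.25189012 0.07      ]
291.1 247.1 [0.57796205 0.04657237 0.07      ]
178.8 274.2 [0.5218106  0.27754433 0.07      ]
277.9 299.4 [0.47113107 0.0729291  0.07      ]
centre [0.54990194 0.16223398 0.07      ] ang long 76.10351124446748 0.21114649556101503 0.10992881479880091
channel ((541.501708984375, 93.86038208007812), (232.89138793945312, 26.771499633789062), 84.3681869506836) 349 [0.54912189 0.16114911 0.06291051]
78.56404748822794 [0.54814852 0.16108278 0.06888956]
top [([np.int32(23), np.int32(20), np.int32(18), np.int32(13), np.int32(99)], array([416.6969697 , 265.28282828]))]
side [([np.int32(11), np.int32(11), np.int32(14), np.int32(9), np.int32(98)], array([322.7755102 , 260.46938776])), ([np.int32(12), np.int32(20), np.int32(13), np.int32(6), np.int32(42)], array([322.97619048, 267.69047619])), ([np.int32(11), np.int32(26), np.int32(14), np.int32(27), np.int32(351)], array([322.52706553, 283.62678063]))]
0.06 [412.29985899 265.9971388 ] [322.1326092  298.00414763]
0.066 [412.84363582 266.00913906] [322.16528499 295.00623652]
0.134 [419.51587014 266.15614676] [322.54337826 259.66135216]
0.14 [420.1535833  266.17017431] [322.57740408 256.41925405]
571 [ 0.53673095 -0.20951656  0.1123023 ] 0.1368680804638106
0.075 0 
0.085 83 [ 0.53560244 -0.21075454  0.08474315]
0.095 88 [ 0.53567082 -0.21023177  0.09498124]
0.105 81 [ 0.53573653 -0.21082107  0.10517539]
0.115 88 [ 0.53638867 -0.21063212  0.11468704]
0.125 88 [ 0.53617813 -0.21097082  0.12477422]
0.135 143 [ 0.53915245 -0.20603752  0.13385163]
```

```bash
cat >> h.py <<'E'
from scipy.spatial.transform import Rotation as Rt
def delta(target,yawdeg=None):
    o=bot.get_obs();R=Rt.from_quat(o["ee_rot"]);d=R.inv().apply(np.array(target)-o["tcp_pos"])*1000
    a=None
    if yawdeg is not None:
        y=np.radians(yawdeg);W=np.column_stack([[np.cos(y),np.sin(y),0],[np.sin(y),-np.cos(y),0],[0,0,-1]])
        a=(R.inv()*Rt.from_matrix(W)).as_rotvec()
    return np.round(d,1),None if a is None else np.round(a,4)
def st():
    o=bot.get_obs();print("t",round(o["time"],2),"tcp",np.round(o["tcp_pos"]*1000,1),"F",np.round(o["wrist_force"],2),"w",round(o["width"]*1000,1),"x-yaw",np.round(Rt.from_quat(o["ee_rot"]).as_matrix()[:,0],3),"z",np.round(Rt.from_quat(o["ee_rot"]).as_matrix()[:,2],3),"q",np.round(o["q"],2))
E
python3 - <<'E'
from h import *
for p in [(.50,.35,.25),(.56,.05,.25),(.55,-.17,.25),(.5396,-.2036,.20)]: print(p,delta(p,76.2))
t=load("top");P=cloud(t)
for n,(u0,u1,v0,v1) in {"smallblack":(452,478,262,282),"yellow":(410,440,305,332),"amber":(405,460,145,195),"flask":(300,345,145,195),"beaker":(155,205,145,195)}.items():
    w=P[v0:v1,u0:u1].reshape(-1,3);w=w[(w[:,2]>.03)&(w[:,2]<.3)];print(n,np.round(np.percentile(w,[2,50,98],axis=0),3).tolist())
E
```

```text
(0.5, 0.35, 0.25) (array([-182.6,  392.8,  -27.9]), array([ 0.0001,  0.0012, -0.0199]))
(0.56, 0.05, 0.25) (array([-457. ,  528.1,  -27.5]), array([ 0.0001,  0.0012, -0.0199]))
(0.55, -0.17, 0.25) (array([-672.1,  575.2,  -27.2]), array([ 0.0001,  0.0012, -0.0199]))
(0.5396, -0.2036, 0.2) (array([-707.2,  573.8,   22.8]), array([ 0.0001,  0.0012, -0.0199]))
smallblack [[0.512, -0.317, 0.033], [0.525, -0.304, 0.072], [0.537, -0.297, 0.09]]
yellow [[0.417, -0.235, 0.044], [0.434, -0.218, 0.106], [0.446, -0.208, 0.117]]
amber [[0.7, -0.271, 0.037], [0.725, -0.232, 0.118], [0.765, -0.207, 0.172]]
flask [[0.712, -0.051, 0.031], [0.736, -0.019, 0.064], [0.769, 0.015, 0.138]]
beaker [[0.704, 0.251, 0.031], [0.74, 0.294, 0.071], [0.768, 0.314, 0.092]]
```

Call:
carry_out([
  {"slide": [-183,393,-28],"angular": [0,0.001,-0.02]},
  {"slide": [-183,393,-28],"angular": [0,0.001,-0.02]},
  {"slide": [-183,393,-28],"angular": [0,0.001,-0.02]},
  {"slide": [-183,393,-28],"angular": [0,0.001,-0.02]},
  {"slide": [-183,393,-28],"angular": [0,0.001,-0.02]},
  {"slide": [-183,393,-28],"angular": [0,0.001,-0.02]},
  {"slide": [-183,393,-28],"angular": [0,0.001,-0.02]},
  {"slide": [-183,393,-28],"angular": [0,0.001,-0.02]},
  {"slide": [-457,528,-28],"angular": [0,0.001,-0.02]},
  {"slide": [-457,528,-28],"angular": [0,0.001,-0.02]},
  {"slide": [-457,528,-28],"angular": [0,0.001,-0.02]},
  {"slide": [-457,528,-28],"angular": [0,0.001,-0.02]},
  {"slide": [-457,528,-28],"angular": [0,0.001,-0.02]},
  {"slide": [-457,528,-28],"angular": [0,0.001,-0.02]},
  {"slide": [-672,575,-28],"angular": [0,0.001,-0.02]},
  {"slide": [-672,575,-28],"angular": [0,0.001,-0.02]},
  {"slide": [-672,575,-28],"angular": [0,0.001,-0.02]},
  {"slide": [-672,575,-28],"angular": [0,0.001,-0.02]},
  {"slide": [-672,575,-28],"angular": [0,0.001,-0.02]},
  {"slide": [-672,575,-28],"angular": [0,0.001,-0.02]},
], gripper=0.25)

```text
time: 2.15
tcp_pos: [0.5479, -0.1779, 0.2509]
ee_rot: [0.79, 0.613, -0.001, 0.001]
wrist_force: [0.1, 1.3, 0.3]
width: 0.0543
```

Run:
```python
from h import *
st(); c=grab("wrist");cv2.imwrite("pics/w1.png",c["frame"])
print(delta((.5396,-.2036,.19),76.2))
```

```text
t 2.15 tcp [ 547.9 -177.9  250.9] F [0.13 1.28 0.33] w 54.3 x-yaw [ 0.248  0.969 -0.002] z [ 0.    -0.002 -1.   ] q [-0.33  0.18  0.66  1.64 -0.11  1.36  1.66]
(array([-30.7,  -1.6,  60.6]), array([ 0.0001,  0.0005, -0.007 ]))
```

View pics/w1.png

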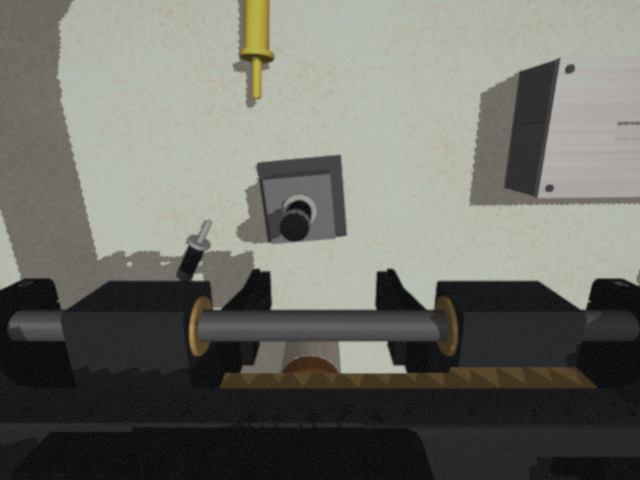

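The wrist view shows the probe's handle top at about (294,224), the collar at about (299,210) and the stand top around it. I'll use this view to cross-check the probe's axis.

Run:
```python
from h import *
c=load("wrist")
w=c["frame"];h=cv2.resize(w[140:260,230:370],None,fx=5,fy=5,interpolation=2);cv2.imwrite("pics/w1c.png",cv2.convertScaleAbs(h,alpha=1.6))
P=cloud(c);q=P[150:250,250:355].reshape(-1,3)
for a,b in((.055,.063),(.064,.069),(.128,.142)):
    k=q[(q[:,2]>a)&(q[:,2]<b)];r=cv2.minAreaRect((k[:,:2]*1000).astype(np.float32));print(len(k),np.round(k.mean(0),4),r)
print(onz(c,294,224,.134),onz(c,299,210,.066))
# hsv dark disc
g=w.max(2)
for th in(25,35,45):
    m=(g[185:250,270:325]<th).astype(np.uint8);n,l,s,ce=cv2.connectedComponentsWithStats(m);print(th,[(s[i].tolist(),ce[i]+[270,185]) for i in range(1,n) if s[i,4]>50])
```

```text
2952 [ 0.5371 -0.1982  0.06  ] ((542.349853515625, -201.0472869873047), (70.11519622802734, 70.63778686523438), 80.91403198242188)
292 [ 0.5355 -0.1968  0.066 ] ((538.1156616210938, -198.2134552001953), (35.108123779296875, 25.492189407348633), 56.75748062133789)
737 [ 0.5412 -0.2004  0.1333] ((542.0424194335938, -201.0315399169922), (26.289234161376953, 26.41830062866211), 18.016172409057617)
[ 0.53897633 -0.2001695   0.134     ] [ 0.54137873 -0.20137092  0.066     ]
25 [([19, 17, 21, 12, 103], array([299.98058252, 206.16504854]))]
35 [([18, 17, 22, 14, 143], array([300.32167832, 206.6013986 ])), ([10, 29, 28, 27, 509], array([293.63654224, 227.46954813]))]
45 [([17, 16, 23, 16, 164], array([300.00609756, 206.6402439 ])), ([10, 29, 28, 27, 593], array([293.62563238, 226.85666105]))]
```

View pics/w1c.png

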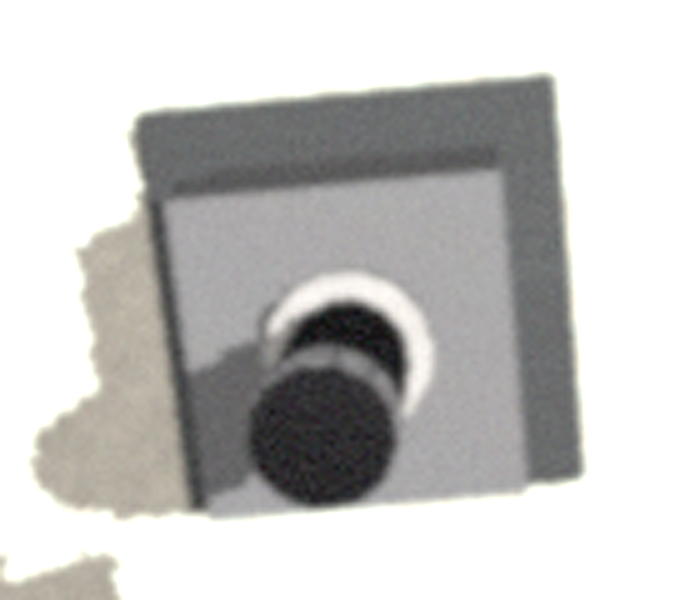

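Run:
```python
from h import *
st();print(bot.get_obs()["qvel"])
print(delta((.5415,-.2015,.15),76.2),delta((.5415,-.2015,.082),76.2))
```

```text
t 2.2 tcp [ 548.7 -174.2  250.6] F [ 0.29  0.31 -0.54] w 54.5 x-yaw [ 0.245  0.969 -0.001] z [-0.    -0.001 -1.   ] q [-0.34  0.18  0.66  1.64 -0.11  1.36  1.66]
[-0.0509353  -0.00839505 -0.06887804  0.00928119 -0.01310571  0.00344252
 -0.03876302]
(array([-28.1,  -0.3, 100.6]), array([ 0.0001,  0.0005, -0.007 ])) (array([-28.1,  -0.3, 168.6]), array([ 0.0001,  0.0005, -0.007 ]))
```

Call:
carry_out([
  {"slide": [-33,0,20],"angular": [0,0,0]},
  {"slide": [-33,0,40],"angular": [0,0,0]},
  {"slide": [-33,0,40],"angular": [0,0,0]},
  {"slide": [-33,0,40],"angular": [0,0,0]},
  {"slide": [-33,0,40],"angular": [0,0,0]},
  {"slide": [-33,0,40],"angular": [0,0,0]},
])

```text
time: 2.8
tcp_pos: [0.5428, -0.2008, 0.2115]
ee_rot: [0.786, 0.618, 0.001, 0.0]
wrist_force: [-0.1, -0.2, 0.7]
width: 0.054
```

Run:
```python
from h import *
st();print(abs(bot.get_obs()["qvel"]).max()); c=grab("wrist");cv2.imwrite("pics/w2.png",c["frame"])
P=cloud(c);u,v=proj(c,(.54,-.203,.1)).astype(int);print(u,v)
q=P[max(0,v-90):v+60,u-80:u+80].reshape(-1,3)
for a,b in((.055,.063),(.128,.142)):
    k=q[(q[:,2]>a)&(q[:,2]<b)];r=cv2.minAreaRect((k[:,:2]*1000).astype(np.float32));print(len(k),np.round(k.mean(0),4),r)
```

```text
t 2.8 tcp [ 542.8 -200.8  211.5] F [-0.09 -0.23  0.72] w 54.0 x-yaw [0.237 0.972 0.001] z [ 0.002  0.001 -1.   ] q [-0.29  0.22  0.67  1.69 -0.14  1.28  1.74]
0.004399047446924454
318 226
3638 [ 0.5361 -0.1995  0.06  ] ((542.3411254882812, -201.052490234375), (70.0992431640625, 70.59796905517578), 80.87793731689453)
965 [ 0.541  -0.2007  0.1334] ((542.456787109375, -201.0597381591797), (25.68871307373047, 27.043975830078125), 75.26154327392578)
```

View pics/w2.png

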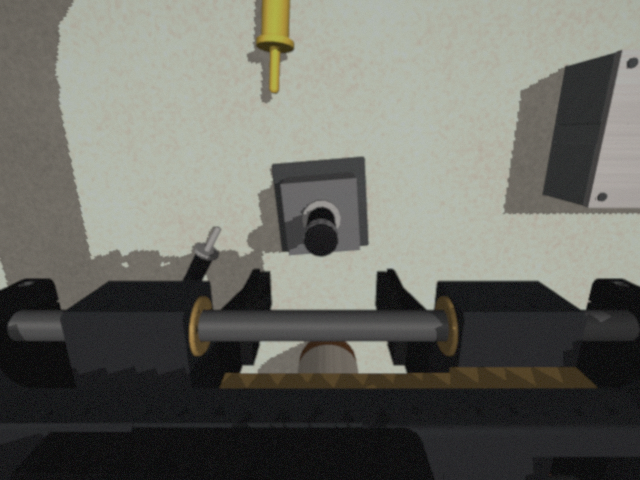

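The wrist view puts the probe axis at (542.4,−201.0) mm and the stand at (542.3,−201.1). The TCP is directly above, so I'll descend and grip.

Call:
carry_out([
  {"slide": [0,0,35],"angular": [0,0,0]},
  {"slide": [0,0,70],"angular": [0,0,0]},
  {"slide": [0,0,100],"angular": [0,0,0]},
  {"slide": [0,0,120],"angular": [0,0,0]},
  {"slide": [0,0,129],"angular": [0,0,0]},
  {"slide": [0,0,129],"angular": [0,0,0]},
  {"slide": [0,0,129],"angular": [0,0,0]},
])

```text
time: 3.55
tcp_pos: [0.5428, -0.2016, 0.0827]
ee_rot: [0.787, 0.617, 0.001, 0.0]
wrist_force: [-0.4, -0.3, 0.0]
width: 0.0546
```

Call:
carry_out([
  {"slide": [0,0,0],"angular": [0,0,0]},
  {"slide": [0,0,0],"angular": [0,0,0]},
  {"slide": [0,0,0],"angular": [0,0,0]},
  {"slide": [0,0,0],"angular": [0,0,0]},
  {"slide": [0,0,0],"angular": [0,0,0]},
  {"slide": [0,0,0],"angular": [0,0,0]},
  {"slide": [0,0,0],"angular": [0,0,0]},
], gripper=-1)

```text
time: 4.25
tcp_pos: [0.5421, -0.2015, 0.0818]
ee_rot: [0.787, 0.617, 0.0, -0.0]
wrist_force: [-0.5, -0.2, 2.4]
width: 0.0253
```

Run:
```python
from h import *
st()
```

```text
t 4.25 tcp [ 542.1 -201.5   81.8] F [-0.52 -0.16  2.37] w 25.3 x-yaw [0.239 0.971 0.001] z [ 0.     0.001 -1.   ] q [-0.24  0.35  0.63  1.83 -0.24  1.04  1.81]
```

Call:
carry_out([
  {"slide": [0,0,-4],"angular": [0,0,0]},
  {"slide": [0,0,-12],"angular": [0,0,0]},
  {"slide": [0,0,-25],"angular": [0,0,0]},
  {"slide": [0,0,-45],"angular": [0,0,0]},
  {"slide": [0,0,-65],"angular": [0,0,0]},
  {"slide": [0,0,-85],"angular": [0,0,0]},
  {"slide": [0,0,-95],"angular": [0,0,0]},
  {"slide": [0,0,-95],"angular": [0,0,0]},
  {"slide": [0,0,-95],"angular": [0,0,0]},
  {"slide": [0,0,-95],"angular": [0,0,0]},
])

```text
time: 5.25
tcp_pos: [0.5415, -0.2013, 0.1755]
ee_rot: [0.787, 0.617, -0.0, -0.001]
wrist_force: [-0.5, -0.1, -1.8]
width: 0.0256
```

Run:
```python
from h import *
st()
for p in [(.55,.0,.19),(.55,.12,.19)]: print(delta(p,76.1))
s=grab("side");cv2.imwrite("pics/s2.png",s["frame"])
```

```text
t 5.25 tcp [ 541.5 -201.3  175.5] F [-0.46 -0.09 -1.76] w 25.6 x-yaw [0.238 0.971 0.001] z [-0.001  0.001 -1.   ] q [-0.28  0.25  0.66  1.73 -0.16  1.22  1.75]
(array([197.5, -39.7, -14.2]), array([-0.0016, -0.0008,  0.0019]))
(array([314.1, -68.3, -14.1]), array([-0.0016, -0.0008,  0.0019]))
```

View pics/s2.png

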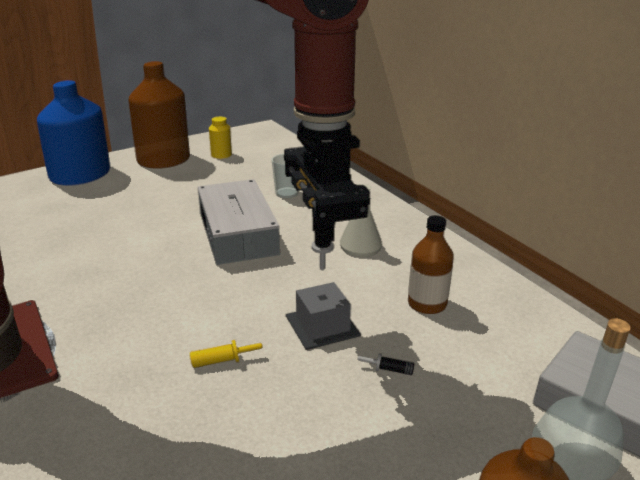

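The stem is clear of the stand and the probe hangs upright, with its tip at side (322,268). The yellow and small black ones now lie flat; they were already lying in my first wrist picture, before I came near them. Moving above the channel's near end.

Call:
carry_out([
  {"slide": [20,-5,-14],"angular": [0,0,0]},
  {"slide": [60,-15,-14],"angular": [0,0,0]},
  {"slide": [100,-25,-14],"angular": [0,0,0]},
  {"slide": [140,-35,-14],"angular": [0,0,0]},
  {"slide": [180,-45,-14],"angular": [0,0,0]},
  {"slide": [220,-55,-14],"angular": [0,0,0]},
  {"slide": [260,-65,-14],"angular": [0,0,0]},
  {"slide": [295,-74,-14],"angular": [0,0,0]},
  {"slide": [312,-78,-14],"angular": [0,0,0]},
  {"slide": [312,-78,-14],"angular": [0,0,0]},
  {"slide": [312,-78,-14],"angular": [0,0,0]},
  {"slide": [312,-78,-14],"angular": [0,0,0]},
  {"slide": [312,-78,-14],"angular": [0,0,0]},
])

```text
time: 6.6
tcp_pos: [0.5409, 0.1184, 0.1908]
ee_rot: [0.788, 0.616, 0.0, -0.0]
wrist_force: [0.8, -1.1, -3.0]
width: 0.0254
```

Run:
```python
from h import *
st();print(abs(bot.get_obs()["qvel"]).max()); c=grab("wrist");cv2.imwrite("pics/w3.png",c["frame"])
s=grab("side");cv2.imwrite("pics/s3.png",cv2.resize(s["frame"][100:300,150:400],None,fx=3,fy=3,interpolation=2))
t=grab("top");cv2.imwrite("pics/t3.png",t["frame"])
```

```text
t 6.6 tcp [540.9 118.4 190.8] F [ 0.76 -1.07 -2.98] w 25.4 x-yaw [0.241 0.971 0.001] z [ 0.     0.001 -1.   ] q [-0.7   0.16  0.45  1.77 -0.07  1.23  1.1 ]
0.007291657748247413
```

View pics/w3.png

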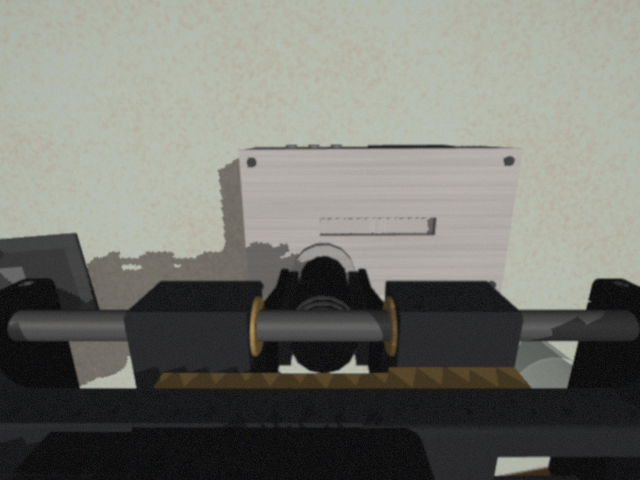

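View pics/s3.png

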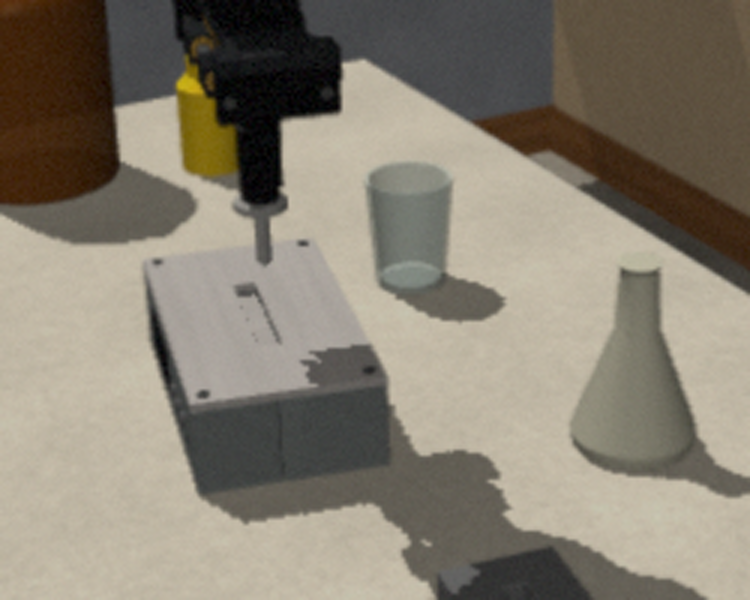

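Run:
```python
from h import *
c=load("wrist");cv2.imwrite("pics/w3c.png",cv2.convertScaleAbs(cv2.resize(c["frame"][195:295,290:450],None,fx=5,fy=5,interpolation=2),alpha=1.4))
for n,(u,v,z) in {"boltA":(251.5,162,.07),"boltB":(508.5,160.5,.07),"chLbot":(320,235,.07),"chRbot":(436,235,.07),"chLtop":(320,217.5,.07),"chRtop":(436,217.5,.07)}.items():print(n,np.round(onz(c,u,v,z)*1000,1))
P=cloud(c);k=P[150:300,235:525].reshape(-1,3);k=k[abs(k[:,2]-.07)<.004];print(np.median(k,0))
g=P[222:231,330:430].reshape(-1,3);print("floor",np.percentile(g,[5,50,95],axis=0))
```

```text
boltA [474.2  75.9  70. ]
boltB [523.5 280.   70. ]
chLbot [548.  115.1  70. ]
chRbot [572.2 212.8  70. ]
chLtop [532.8 118.9  70. ]
chRtop [556.7 215.2  70. ]
[0.53536913 0.17465862 0.07000985]
floor [[0.54420425 0.12893541 0.06086522]
 [0.55485965 0.16744285 0.06199391]
 [0.56537117 0.20628869 0.06317852]]
```

View pics/w3c.png

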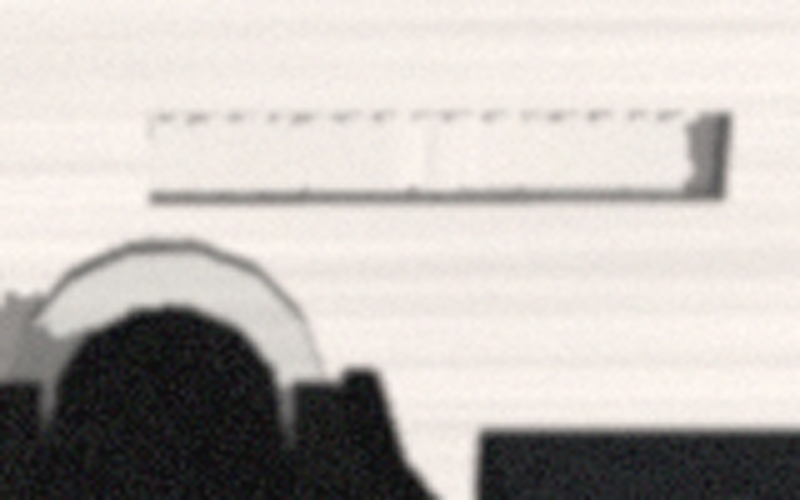

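The channel corners at wrist (320,218)–(436,235) give a channel centre of (552.4,165.5) mm, running at about 76°. The wrist camera differs from the top camera by the same (2.6,2.9) mm at both the stand and the case, so I use the wrist frame throughout. Next I align with y'=−43 and descend.

Call:
carry_out([
  {"slide": [5.4,0,0],"angular": [0,0,0]},
  {"slide": [5.4,0,10],"angular": [0,0,0]},
  {"slide": [5.4,0,25],"angular": [0,0,0]},
  {"slide": [5.4,0,40],"angular": [0,0,0]},
  {"slide": [5.4,0,48],"angular": [0,0,0]},
  {"slide": [5.4,0,50],"angular": [0,0,0]},
  {"slide": [5.4,0,50],"angular": [0,0,0]},
  {"slide": [5.4,0,50],"angular": [0,0,0]},
])

```text
time: 7.55
tcp_pos: [0.5423, 0.1254, 0.1413]
ee_rot: [0.787, 0.617, 0.001, -0.0]
wrist_force: [-0.8, 0.1, -1.7]
width: 0.0254
```

Run:
```python
from h import *
st();s=grab("side");st();c=grab("wrist");st()
cv2.imwrite("pics/s4.png",np.hstack([cv2.resize(s["frame"][150:270,180:300],(400,400),interpolation=2),cv2.resize(c["frame"][180:300,280:400],(400,400),interpolation=2)]))
t=np.array([.5421,.1237]);print(delta((.5421,.1237,.124),76.1))
print(proj(s,(.5421,.1237,.078)))
```

```text
t 7.55 tcp [542.3 125.4 141.3] F [-0.8   0.12 -1.66] w 25.4 x-yaw [0.239 0.971 0.001] z [ 0.001  0.001 -1.   ] q [-0.7   0.21  0.44  1.82 -0.1   1.13  1.11]
t 7.6 tcp [542.4 125.4 141.4] F [ 0.57 -0.11 -1.59] w 25.7 x-yaw [0.239 0.971 0.002] z [ 0.001  0.001 -1.   ] q [-0.7   0.21  0.44  1.82 -0.1   1.13  1.11]
t 7.65 tcp [542.4 125.5 141.4] F [ 0.31 -0.9  -1.13] w 25.5 x-yaw [0.239 0.971 0.002] z [ 0.001  0.001 -1.   ] q [-0.7   0.21  0.44  1.82 -0.1   1.13  1.11]
(array([-1.8,  0.1, 17.4]), array([ 0.0008, -0.0016,  0.0018]))
[239.34253346 209.59291382]
```

View pics/s4.png

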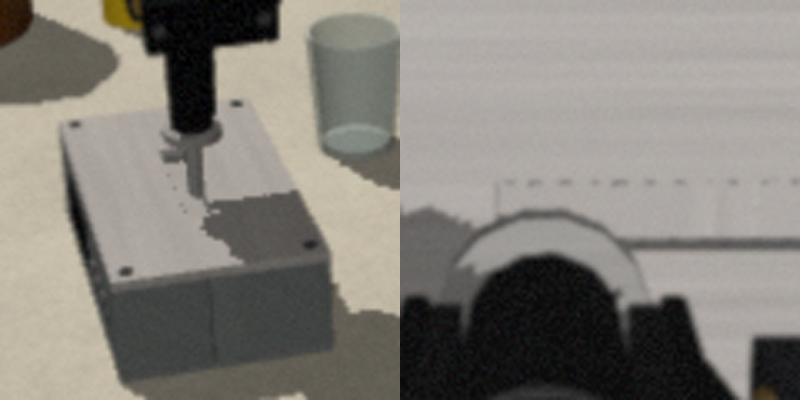

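Call:
carry_out([
  {"slide": [-1.8,0,3],"angular": [0,0,0]},
  {"slide": [-1.8,0,7],"angular": [0,0,0]},
  {"slide": [-1.8,0,11],"angular": [0,0,0]},
  {"slide": [-1.8,0,13],"angular": [0,0,0]},
  {"slide": [-1.8,0,14],"angular": [0,0,0]},
  {"slide": [-1.8,0,14],"angular": [0,0,0]},
])

```text
time: 8.25
tcp_pos: [0.5415, 0.1236, 0.1266]
ee_rot: [0.787, 0.617, 0.0, -0.0]
wrist_force: [-0.5, 0.8, -2.1]
width: 0.0255
```

```bash
cat > f.py <<'E'
from h import *
o=[bot.get_obs()]
for _ in range(4): bot.read_camera("side");o.append(bot.get_obs())
F=np.array([x["wrist_force"] for x in o]);p=np.mean([x["tcp_pos"] for x in o],0)
x=np.array([.239,.971,0]);y=np.array([.971,-.239,0])
print("t",o[-1]["time"],"F along/across/z",np.round([F.mean(0)@x,F.mean(0)@y,F.mean(0)[2]],2),"along",round((p-[.5524,.1655,0])@x*1000,2),"across",round((p-[.5524,.1655,0])@y*1000,2),"tip-z",round(p[2]*1000-62,2))
E
python3 f.py
```

```text
t 8.45 F along/across/z [ 0.11  0.02 -1.66] along -43.25 across -0.5 tip-z 64.86
```

Baseline Fz is about −1.7 N, with the tip 2.9 mm above the floor. Now a gentle touch-down.

Call:
carry_out([
  {"slide": [0,0,1],"angular": [0,0,0]},
  {"slide": [0,0,2],"angular": [0,0,0]},
  {"slide": [0,0,3],"angular": [0,0,0]},
  {"slide": [0,0,4],"angular": [0,0,0]},
  {"slide": [0,0,5],"angular": [0,0,0]},
  {"slide": [0,0,5],"angular": [0,0,0]},
])

```text
time: 9.05
tcp_pos: [0.5416, 0.1236, 0.1219]
ee_rot: [0.787, 0.617, 0.0, -0.0]
wrist_force: [-1.1, -0.8, 1.2]
width: 0.0254
```

```bash
python3 f.py
```

```text
t 9.25 F along/across/z [-0.77 -0.93  0.91] along -43.25 across -0.47 tip-z 59.93
```

Contact: +2.6 N with about 2 mm of spring compression, matching the stem spring. I press 3.5 mm more, then start sliding.

Call:
carry_out([
  {"slide": [0,0,1.5],"angular": [0,0,0]},
  {"slide": [0,0,3],"angular": [0,0,0]},
  {"slide": [0,0,3.5],"angular": [0,0,0]},
  {"slide": [0,0,3.5],"angular": [0,0,0]},
])

```text
time: 9.65
tcp_pos: [0.5416, 0.1236, 0.1183]
ee_rot: [0.787, 0.617, 0.0, -0.0]
wrist_force: [-0.4, -1.2, 2.2]
width: 0.0256
```

```bash
python3 f.py
```

```text
t 9.85 F along/across/z [-0.67 -0.42  1.77] along -43.24 across -0.48 tip-z 56.39
```

Call:
carry_out([
  {"slide": [1,0,0],"angular": [0,0,0]},
  {"slide": [2,0,0],"angular": [0,0,0]},
  {"slide": [3,0,0],"angular": [0,0,0]},
  {"slide": [3,0,0],"angular": [0,0,0]},
])

```text
time: 10.25
tcp_pos: [0.5424, 0.1265, 0.1184]
ee_rot: [0.787, 0.617, 0.0, -0.0]
wrist_force: [-0.5, -1.6, 1.2]
width: 0.0256
```

```bash
python3 f.py
```

```text
t 10.45 F along/across/z [-1.59  0.42  1.78] along -40.24 across -0.42 tip-z 56.37
```

Call:
carry_out([
  {"slide": [1,0,0],"angular": [0,0,0]},
  {"slide": [2,0,0],"angular": [0,0,0]},
  {"slide": [3,0,0],"angular": [0,0,0]},
  {"slide": [3,0,0],"angular": [0,0,0]},
])

```text
time: 10.85
tcp_pos: [0.543, 0.1297, 0.1184]
ee_rot: [0.787, 0.617, 0.0, -0.0]
wrist_force: [-0.7, -2.1, 1.1]
width: 0.0253
```

Call:
carry_out([
  {"slide": [1,0,0],"angular": [0,0,0]},
  {"slide": [2,0,0],"angular": [0,0,0]},
  {"slide": [3,0,0],"angular": [0,0,0]},
  {"slide": [3,0,0],"angular": [0,0,0]},
])

```text
time: 11.25
tcp_pos: [0.5437, 0.1326, 0.1183]
ee_rot: [0.787, 0.617, 0.0, -0.0]
wrist_force: [-0.2, -0.7, 2.2]
width: 0.0253
```

Call:
carry_out([
  {"slide": [1,0,0],"angular": [0,0,0]},
  {"slide": [2,0,0],"angular": [0,0,0]},
  {"slide": [3,0,0],"angular": [0,0,0]},
  {"slide": [3,0,0],"angular": [0,0,0]},
])

```text
time: 11.65
tcp_pos: [0.5445, 0.1355, 0.1184]
ee_rot: [0.787, 0.617, 0.0, -0.0]
wrist_force: [-1.1, -0.9, 2.7]
width: 0.0253
```

```bash
python3 f.py
```

```text
t 11.85 F along/across/z [-1.24 -0.42  2.43] along -31.04 across -0.54 tip-z 56.38
```

Call:
carry_out([
  {"slide": [1,0,0],"angular": [0,0,0]},
  {"slide": [2,0,0],"angular": [0,0,0]},
  {"slide": [3,0,0],"angular": [0,0,0]},
  {"slide": [3,0,0],"angular": [0,0,0]},
])

```text
time: 12.25
tcp_pos: [0.5452, 0.1383, 0.1183]
ee_rot: [0.787, 0.617, 0.0, -0.0]
wrist_force: [0.3, -1.5, 2.3]
width: 0.0256
```

Call:
carry_out([
  {"slide": [1,0,0],"angular": [0,0,0]},
  {"slide": [2,0,0],"angular": [0,0,0]},
  {"slide": [3,0,0],"angular": [0,0,0]},
  {"slide": [3,0,0],"angular": [0,0,0]},
])

```text
time: 12.65
tcp_pos: [0.5459, 0.1414, 0.1184]
ee_rot: [0.787, 0.617, 0.0, -0.0]
wrist_force: [-0.5, -1.2, 2.8]
width: 0.0254
```

Call:
carry_out([
  {"slide": [1,0,0],"angular": [0,0,0]},
  {"slide": [2,0,0],"angular": [0,0,0]},
  {"slide": [3,0,0],"angular": [0,0,0]},
  {"slide": [3,0,0],"angular": [0,0,0]},
])

```text
time: 13.05
tcp_pos: [0.5466, 0.1442, 0.1184]
ee_rot: [0.787, 0.617, 0.0, -0.0]
wrist_force: [-0.7, -1.1, 1.9]
width: 0.0255
```

```bash
python3 f.py
```

```text
t 13.25 F along/across/z [-1.16 -0.17  2.03] along -22.05 across -0.54 tip-z 56.4
```

Call:
carry_out([
  {"slide": [1,0,0],"angular": [0,0,0]},
  {"slide": [2,0,0],"angular": [0,0,0]},
  {"slide": [3,0,0],"angular": [0,0,0]},
  {"slide": [3,0,0],"angular": [0,0,0]},
])

```text
time: 13.65
tcp_pos: [0.5473, 0.1471, 0.1184]
ee_rot: [0.787, 0.617, 0.0, -0.0]
wrist_force: [-0.5, -1.4, 1.8]
width: 0.0256
```

Call:
carry_out([
  {"slide": [1,0,0],"angular": [0,0,0]},
  {"slide": [2,0,0],"angular": [0,0,0]},
  {"slide": [3,0,0],"angular": [0,0,0]},
  {"slide": [3,0,0],"angular": [0,0,0]},
])

```text
time: 14.05
tcp_pos: [0.5481, 0.1501, 0.1184]
ee_rot: [0.787, 0.617, 0.0, -0.0]
wrist_force: [0.0, -1.0, 2.9]
width: 0.0254
```

Call:
carry_out([
  {"slide": [1,0,0],"angular": [0,0,0]},
  {"slide": [2,0,0],"angular": [0,0,0]},
  {"slide": [3,0,0],"angular": [0,0,0]},
  {"slide": [3,0,0],"angular": [0,0,0]},
])

```text
time: 14.45
tcp_pos: [0.5487, 0.153, 0.1184]
ee_rot: [0.787, 0.617, 0.0, -0.0]
wrist_force: [-0.6, -1.8, 1.9]
width: 0.0255
```

```bash
python3 f.py
```

```text
t 14.65 F along/across/z [-1.09  0.09  2.19] along -13.05 across -0.56 tip-z 56.4
```

Call:
carry_out([
  {"slide": [1,0,0],"angular": [0,0,0]},
  {"slide": [2,0,0],"angular": [0,0,0]},
  {"slide": [3,0,0],"angular": [0,0,0]},
  {"slide": [3,0,0],"angular": [0,0,0]},
])

```text
time: 15.05
tcp_pos: [0.5495, 0.1558, 0.1183]
ee_rot: [0.787, 0.617, 0.0, -0.0]
wrist_force: [-0.1, -2.1, 2.4]
width: 0.0253
```

Call:
carry_out([
  {"slide": [1,0,0],"angular": [0,0,0]},
  {"slide": [2,0,0],"angular": [0,0,0]},
  {"slide": [3,0,0],"angular": [0,0,0]},
  {"slide": [3,0,0],"angular": [0,0,0]},
])

```text
time: 15.45
tcp_pos: [0.5502, 0.1588, 0.1184]
ee_rot: [0.787, 0.617, 0.0, -0.0]
wrist_force: [0.2, -1.7, 1.6]
width: 0.0256
```

Call:
carry_out([
  {"slide": [1,0,0],"angular": [0,0,0]},
  {"slide": [2,0,0],"angular": [0,0,0]},
  {"slide": [3,0,0],"angular": [0,0,0]},
  {"slide": [3,0,0],"angular": [0,0,0]},
])

```text
time: 15.85
tcp_pos: [0.5509, 0.1627, 0.1183]
ee_rot: [0.787, 0.617, 0.001, -0.001]
wrist_force: [0.5, 2.2, 0.5]
width: 0.0252
```

```bash
python3 f.py
```

```text
t 16.05 F along/across/z [ 3.04  0.06 -0.83] along -3.17 across -0.81 tip-z 56.34
```

Fz fell from +2.1 to −0.8, so the stem is dropping in. The trailing edge pushes it forward with about 3 N, so I nudge it 1.5 mm onwards to free it.

Call:
carry_out([
  {"slide": [0.8,0,0],"angular": [0,0,0]},
  {"slide": [1.5,0,0],"angular": [0,0,0]},
  {"slide": [1.5,0,0],"angular": [0,0,0]},
])

```text
time: 16.35
tcp_pos: [0.5511, 0.1629, 0.1183]
ee_rot: [0.787, 0.617, 0.0, -0.0]
wrist_force: [-0.1, 2.7, -1.0]
width: 0.025
```

```bash
python3 f.py
```

```text
t 16.55 F along/across/z [ 2.36 -0.89 -1.22] along -2.93 across -0.65 tip-z 56.28
```

```bash
python3 f.py; python3 -c "
from h import *
st();print(bot.get_obs()['ft_torque'])"
```

```text
t 16.75 F along/across/z [ 1.97 -0.81 -0.87] along -2.93 across -0.64 tip-z 56.3
t 16.75 tcp [551.1 162.8 118.3] F [-0.64  1.43 -1.03] w 25.4 x-yaw [0.239 0.971 0.001] z [-0.     0.001 -1.   ] q [-0.72  0.27  0.42  1.8  -0.12  1.1   1.07]
[0.52812559 0.12480921 0.05265489]
```

Call:
carry_out([
  {"slide": [1,0,0],"angular": [0,0,0]},
  {"slide": [2,0,0],"angular": [0,0,0]},
  {"slide": [2,0,0],"angular": [0,0,0]},
])

```text
time: 17.05
tcp_pos: [0.5517, 0.1646, 0.1183]
ee_rot: [0.787, 0.617, 0.0, -0.0]
wrist_force: [0.6, 0.6, -1.4]
width: 0.0255
```

```bash
python3 f.py
```

```text
t 17.25 F along/across/z [-0.01  0.38 -1.23] along -1.04 across -0.45 tip-z 56.31
```

The stem is free in the well: no side force, tip about 5.7 mm below the floor. Lowering in stages.

Call:
carry_out([
  {"slide": [0,0,2],"angular": [0,0,0]},
  {"slide": [0,0,4],"angular": [0,0,0]},
  {"slide": [0,0,6],"angular": [0,0,0]},
  {"slide": [0,0,8],"angular": [0,0,0]},
  {"slide": [0,0,8],"angular": [0,0,0]},
])

```text
time: 17.75
tcp_pos: [0.5515, 0.1648, 0.11]
ee_rot: [0.787, 0.617, 0.0, -0.0]
wrist_force: [-0.6, 0.6, -2.0]
width: 0.0254
```

```bash
python3 f.py
```

```text
t 17.95 F along/across/z [-0.12 -0.22 -1.19] along -0.82 across -0.67 tip-z 48.24
```

Call:
carry_out([
  {"slide": [0,0,3],"angular": [0,0,0]},
  {"slide": [0,0,6],"angular": [0,0,0]},
  {"slide": [0,0,9],"angular": [0,0,0]},
  {"slide": [0,0,12],"angular": [0,0,0]},
  {"slide": [0,0,14],"angular": [0,0,0]},
  {"slide": [0,0,15],"angular": [0,0,0]},
  {"slide": [0,0,15],"angular": [0,0,0]},
])

```text
time: 18.65
tcp_pos: [0.5516, 0.1649, 0.0952]
ee_rot: [0.787, 0.617, 0.0, -0.0]
wrist_force: [0.7, -0.5, -0.8]
width: 0.0258
```

```bash
python3 f.py
```

```text
t 18.85 F along/across/z [-0.12 -0.24 -0.88] along -0.81 across -0.6 tip-z 33.36
```

Call:
carry_out([
  {"slide": [0,0,0.8],"angular": [0,0,0]},
  {"slide": [0,0,1.6],"angular": [0,0,0]},
  {"slide": [0,0,2.4],"angular": [0,0,0]},
  {"slide": [0,0,3],"angular": [0,0,0]},
  {"slide": [0,0,3],"angular": [0,0,0]},
])

```text
time: 19.35
tcp_pos: [0.5517, 0.1649, 0.0923]
ee_rot: [0.787, 0.617, 0.0, -0.0]
wrist_force: [0.1, 0.3, -1.8]
width: 0.0253
```

```bash
python3 f.py
```

```text
t 19.55 F along/across/z [-0.18 -0.1  -1.37] along -0.73 across -0.54 tip-z 30.36
```

Call:
carry_out([
  {"slide": [0,0,0.2],"angular": [0,0,0]},
  {"slide": [0,0,0.4],"angular": [0,0,0]},
  {"slide": [0,0,0.6],"angular": [0,0,0]},
  {"slide": [0,0,0.6],"angular": [0,0,0]},
])

```text
time: 19.95
tcp_pos: [0.5517, 0.1649, 0.0918]
ee_rot: [0.787, 0.617, 0.0, -0.0]
wrist_force: [-0.5, 0.3, -2.3]
width: 0.0254
```

```bash
python3 f.py
```

```text
t 20.15 F along/across/z [ 0.45  0.03 -1.56] along -0.73 across -0.53 tip-z 29.78
```

Call:
carry_out([
  {"slide": [0,0,0.2],"angular": [0,0,0]},
  {"slide": [0,0,0.4],"angular": [0,0,0]},
  {"slide": [0,0,0.5],"angular": [0,0,0]},
  {"slide": [0,0,0.5],"angular": [0,0,0]},
])

```text
time: 20.55
tcp_pos: [0.5518, 0.1649, 0.0917]
ee_rot: [0.787, 0.617, 0.0, -0.0]
wrist_force: [-1.7, -0.6, 5.4]
width: 0.025
```

```bash
python3 f.py
```

```text
t 20.75 F along/across/z [-1.01 -2.3   5.65] along -0.71 across -0.5 tip-z 29.74
```

Firm contact at collar height 69.7 mm, about 7 N on the collar. I ease off slightly and open.

Call:
carry_out([
  {"slide": [0,0,-0.3],"angular": [0,0,0]},
  {"slide": [0,0,-0.3],"angular": [0,0,0]},
])

```text
time: 20.95
tcp_pos: [0.5517, 0.165, 0.0917]
ee_rot: [0.787, 0.617, 0.0, -0.0]
wrist_force: [-1.7, 0.4, 3.0]
width: 0.0253
```

Call:
carry_out([
  {"slide": [0,0,0],"angular": [0,0,0]},
  {"slide": [0,0,0],"angular": [0,0,0]},
  {"slide": [0,0,0],"angular": [0,0,0]},
  {"slide": [0,0,0],"angular": [0,0,0]},
  {"slide": [0,0,0],"angular": [0,0,0]},
  {"slide": [0,0,0],"angular": [0,0,0]},
  {"slide": [0,0,0],"angular": [0,0,0]},
], gripper=0.3)

```text
time: 21.65
tcp_pos: [0.5517, 0.1649, 0.0916]
ee_rot: [0.787, 0.617, 0.0, -0.0]
wrist_force: [0.3, -0.8, -0.8]
width: 0.0556
```

```bash
python3 f.py; python3 -c "
from h import *
st();s=grab('side');cv2.imwrite('pics/s5.png',cv2.resize(s['frame'][130:290,160:340],None,fx=4,fy=3.7,interpolation=2))"
```

```text
t 21.85 F along/across/z [-0.14 -0.27 -0.05] along -0.74 across -0.55 tip-z 29.58
t 21.85 tcp [551.7 164.9  91.6] F [-0.42  0.76  0.04] w 56.4 x-yaw [0.238 0.971 0.001] z [ 0.     0.001 -1.   ] q [-0.72  0.3   0.42  1.82 -0.14  1.05  1.08]
```

View pics/s5.png

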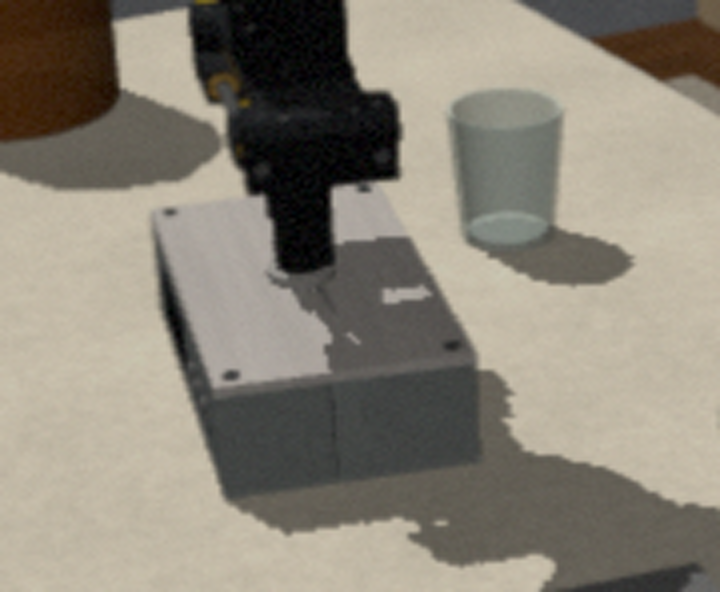

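The gripper is open and the collar sits at the cover. I retreat straight up.

Call:
carry_out([
  {"slide": [0,0,-5],"angular": [0,0,0]},
  {"slide": [0,0,-15],"angular": [0,0,0]},
  {"slide": [0,0,-30],"angular": [0,0,0]},
  {"slide": [0,0,-55],"angular": [0,0,0]},
  {"slide": [0,0,-85],"angular": [0,0,0]},
  {"slide": [0,0,-115],"angular": [0,0,0]},
  {"slide": [0,0,-140],"angular": [0,0,0]},
  {"slide": [0,0,-150],"angular": [0,0,0]},
  {"slide": [0,0,-150],"angular": [0,0,0]},
  {"slide": [0,0,-150],"angular": [0,0,0]},
  {"slide": [0,0,-150],"angular": [0,0,0]},
])

```text
time: 23.0
tcp_pos: [0.5509, 0.1646, 0.2401]
ee_rot: [0.787, 0.617, -0.001, -0.001]
wrist_force: [0.7, -0.0, 0.7]
width: 0.0564
```

```bash
python3 -c "
from h import *
st();s=grab('side');c=grab('wrist');cv2.imwrite('pics/s6.png',np.hstack([cv2.resize(s['frame'][130:290,160:340],(400,356),interpolation=2),cv2.resize(c['frame'],(400,356))]))
P=cloud(c);u,v=proj(c,(.5517,.1649,.14)).astype(int);q=P[v-60:v+60,u-60:u+60].reshape(-1,3)
for a,b in((.0735,.080),(.138,.152)):
    k=q[(q[:,2]>a)&(q[:,2]<b)];r=cv2.minAreaRect((k[:,:2]*1000).astype(np.float32));print(len(k),np.round(np.median(k,0),4),r)
Q=cloud(s);u,v=proj(s,(.5517,.1649,.11)).astype(int);print(u,v);q=Q[v-30:v+20,u-10:u+11].reshape(-1,3)
for a in np.arange(.085,.145,.01):
    k=q[abs(q[:,2]-a)<.005];print(round(a,3),len(k),np.round(k.mean(0),4) if len(k) else '')
"
```

```text
t 23.0 tcp [550.9 164.6 240.1] F [ 0.66 -0.04  0.66] w 56.4 x-yaw [ 0.238  0.971 -0.001] z [-0.002 -0.    -1.   ] q [-0.75  0.18  0.44  1.64 -0.08  1.34  1.03]
332 [0.5424 0.1696 0.076 ] ((547.2797241210938, 167.4398651123047), (35.59785461425781, 25.781402587890625), 75.90139770507812)
845 [0.5507 0.1665 0.1437] ((551.5899047851562, 166.2740478515625), (25.814645767211914, 26.288280487060547), 75.32772827148438)
234 186
0.085 52 [0.546  0.1559 0.0847]
0.095 56 [0.5462 0.1559 0.0949]
0.105 62 [0.5474 0.156  0.1051]
0.115 52 [0.5459 0.1564 0.115 ]
0.125 53 [0.5462 0.1567 0.1247]
0.135 62 [0.5463 0.1561 0.1347]
```

View pics/s6.png

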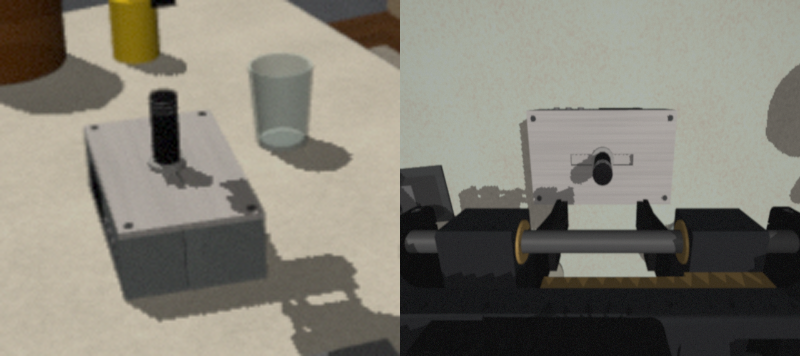

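The collar top measures 76.0 mm (expected 76) and the handle top 143.7 mm (expected 144). The handle axis runs vertical from 85 to 135 mm height. The probe is seated flush and upright, and nothing touches it. Handing in.

```bash
python3 -c "
from workcell import bot
print(bot.finish_job())"
```

```text
the job is handed in; nothing more can be done
None
```

The probe is in the well with its collar flush on the cover, standing upright and released. I handed the job in after about 23 s, and no verdict is reported.

**What I did:** I took the large black probe from the stand and set its stem down at the near end of the channel with about 2.6 N. I then slid along the floor with 3.5–4 N on the stem. The stem dropped through near the middle of the channel (y' about −1 mm). I lowered the probe to the cover with about 7 N on the collar, let go and backed away.

**Last checks:**
- **Seating:** the collar top is at 76.0 mm and the handle top at 143.7 mm, against 76 and 144 expected.
- **Upright:** the handle axis shows no lean beyond about 1 mm over 50 mm.
- **Stem load:** the largest side force I read was about 3 N, far below the 20 N limit. I only sampled forces at and between move calls.
- **Glassware:** the gripper went nowhere near it. The last pictures show the beaker standing; the amber bottle and flask were outside those crops.

**Disagreements:**
- **Cameras:** the top and wrist cameras differed by about (2.6, 2.9) mm at both the stand and the case. I used the wrist camera throughout, and contact agreed with it.
- **Other probes:** the yellow and the small black one looked upright in the first pictures and lay flat from about 2 s on, before the gripper came near them.

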